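# Unload the slide warmer with the lifter

## Task

Drying is finished: switch the slide warmer off at its toggle, then use the flat lifter to slide under the hot slide tray, lift it off the warmer and set it down in the middle of the wire cooling rack, resting flat on both rails. Keep the tray roughly level, do not drop or throw it and do not touch it with the gripper; afterwards lay the lifter flat on the open bench again. Leave the other things on the bench where they are.

Things in the scene. Friction and masses are not known exactly. Their poses are not given: they have to be found in the camera images.
- warmer: Slide warmer, fixed: white housing 160 mm deep (x), 210 mm wide (y), yawed up to 0.12 rad, standing left or right of the lifter. Origin: centre of its footprint on the bench; +x its back (away from the robot), -y its control side, z up. Control panel 44 mm high at y -105 to -45 mm with the toggle and, behind it, a fixed knob 42 mm across, 64 mm high at x +35, y -74 mm.
- heater_switch (a joint): Toggle switch on the warmer's control panel, 0 = on (bat leans about 23 degrees to the warmer's front, -x), 0.8 rad = off (leans as far to the back, +x). It turns about the warmer's y axis; a spring snaps it to whichever end is nearer from the middle at 0.4. Pushing its tip over from the front takes about 1.5 N.
- switch_pivot (a point): The toggle's hinge point, 46 mm above the bench, in the panel; the steel bat is 34 mm long and 10 mm thick at its end.
- switch_tip (a point): Point on the toggle's bat, 32 mm from the hinge, near the tip (about 75 mm above the bench).
- slide_tray: Hot steel tray with three glass slides, 97 mm (x) by 105 mm (y) over the rim, 11 mm high, about 80 g, loose on the heating plate, 8 to 26 mm short of the back lip. Origin: centre of its underside; axes as the warmer's within 0.1 rad. Flat underside 78 x 86 mm, flush on the plate; from there the edge slopes up and out (8 mm out, 4 mm up): a blade wedges under it once it bears on the back lip.
- lifter: Lifter (cranked flat spatula), about 110 g, standing on its blade on the bench. Origin: centre of the blade's underside; +x to the nose, z up. Blade x -45 to +45 mm, 56 mm wide, 1.6 mm thick; a neck 22 mm wide rises from its rear to the level black grip, 16 mm wide (y), 20 mm high, x -62 to -152 mm, mid-line 45 mm above the blade's underside. Balance point near x -20 mm; it stands by itself.
- lifter_grip (a point): Point in the middle of the lifter's grip, where to pinch it across its 16 mm: 90 mm behind the blade's centre and 45 mm above the blade's underside.
- lifter_nose (a point): Middle of the blade's front edge, on the underside.
- cool_rack: Wire cooling rack, fixed, yawed up to 0.15 rad. Two 7 mm wire rails along its x axis, x -63 to +69 mm, centres at y -37 and +37 mm, tops 45 mm above the bench; 67 mm free between them, open below so the blade can sink between them; bars only at the back (x +66 mm, 41 mm high) and on the bench. The rails' back ends turn up at x +72 mm. Origin: footprint centre on the bench; -x is its open front.
- rack_seat (a point): Centre of the rack at the height of the rails' tops: the tray's underside centre belongs here, tray and rack axes aligned.
- beaker: Bystander: beaker, 52 mm across, 67 mm high.
- timer: Bystander: flat timer, 62 x 62 x 16 mm.
- tweezers: Bystander: tweezers lying flat, 128 mm long.
- tape_roll: Bystander: roll of tape lying flat, 72 mm across, 18 mm high.
- marker_blue: Bystander: marker pen lying on the bench, 135 mm long, 14 mm thick.
- petri_4: Bystander: petri dish, 59 mm across, 13 mm high.
- microtube_1: Bystander: small tube lying on the bench, 40 mm long, 11 mm thick.
- plate_centre (a point): Centre of the warmer's flat dark grey heating plate, 52 mm above the bench, at warmer x 0, y +31 mm. The plate runs 79 mm to the front (-x), where it is open, and 68 mm to either side, where side lips begin (from 60 mm in front of the centre backward). All lips stand 10 mm above the plate.
- back_lip (a point): Foot of the upright inner face of the plate's back lip, in its middle: 74 mm behind (+x) the plate's centre, lip 10 mm high. A tray pushed back from the front squares up and stops against it, its centre then 48 mm in front of this face.
There are look-alikes about, which are no part of the job. What is shaped like the slide_tray but black is not meant.

How it is judged (in metres and radians):
On the way, in this order (a step that is already met when the one before it is completed fails the run):
1. the toggle is over to off while the tray still lies on the warmer (value of joint heater_switch above 0.7 rad and z of slide_tray in the frame of warmer below 0.06 m), for 0.2 s.
2. the tray rides on the lifter alone, at least 15 mm above the warmer's plate (contact force between lifter and slide_tray above 0.2 N and contact force between warmer and slide_tray below 0.05 N and z of slide_tray in the frame of warmer above 0.067 m and angle between slide_tray's own z axis and vertical below 0.25 rad), for 0.2 s.
3. the tray lies on both rails of the rack, clear of the lifter (x of slide_tray in the frame of rack_seat between -0.035 and 0.03 m and y of slide_tray in the frame of rack_seat between -0.012 and 0.012 m and z of slide_tray in the frame of rack_seat between -0.003 and 0.003 m and angle between slide_tray's own z axis and vertical below 0.05 rad and contact force between slide_tray and cool_rack above 0.2 N and contact force between lifter and slide_tray below 0.02 N), for 0.2 s.
At the end, for the whole second after the job is handed in: Toggle off (above 0.7 rad); tray at rest on both rails: level within 0.05 rad, underside within 3 mm of the rails' tops, its centre within 12 mm of the rack's middle line and -35 to +30 mm along it; lifter at rest, blade flat (0.06 rad) on the bench within 5 mm, touching neither warmer nor rack (value of joint heater_switch above 0.7 rad and x of slide_tray in the frame of rack_seat between -0.035 and 0.03 m and y of slide_tray in the frame of rack_seat between -0.012 and 0.012 m and z of slide_tray in the frame of rack_seat between -0.003 and 0.003 m and angle between slide_tray's own z axis and vertical below 0.05 rad and linear speed of each of slide_tray, lifter below 0.02 m/s and angle between lifter's own z axis and vertical below 0.06 rad and height (world z) of lifter between -0.005 and 0.005 m and contact force between lifter and warmer below 0.02 N and contact force between lifter and cool_rack below 0.02 N).
It fails at once if the gripper or arm touches the hot tray (contact force between any of the fingers, the arm and slide_tray above 0.3 N).
It fails at once if the tray tips more than 0.35 rad (angle between slide_tray's own z axis and vertical above 0.35 rad).
It fails at once if the tray is dropped or thrown (moves faster than 0.6 m/s while off the lifter) (linear speed of slide_tray above 0.6 m/s and contact force between lifter and slide_tray below 0.02 N).
It fails at once if a bystander is displaced by more than 20 mm (distance of any of beaker, timer, tweezers, tape_roll, marker_blue, petri_4, microtube_1 from where it was at the start of the episode above 0.02 m).
It also fails if it takes over 64 s, if anything falls off the work surface, if the arm or the gripper's body presses on something with over 40 N, if the wrist force passes 120 N, or if a joint passes its speed limit or range.

## Robot

A 6-joint arm with a two-finger parallel gripper is mounted at the origin on a cart in front of the work surface, level with it; the furniture and walls round the work are solid. World frame = base frame: x ahead of the robot, y to its left, z up, the work surface at z = 0. Lengths are in m, angles in degrees, forces in N, time in s.
With the tool pointing down it reaches from about 0.325 to 0.775 m from the base axis. Payload 9.3 kg.
Tool frame: the origin (TCP) lies on the centre line of the jaws, within the pads' length; the fingertips stand env.tcp_to_tips ahead of it and the grasp point (between the pads) is the TCP (env.tcp_to_tips is the distance from the TCP to the fingertips, in m); z points along the fingers, y is the line along which they close (so a half turn about z gives the same grasp; the last joint's range is limited). The gripper opens to 85 mm and grips with 20 to 120 N. Pads are 22 mm wide; open, the fingers measure 114 mm over their backs; the gripper's body (76 mm by 85 mm) begins 54 mm behind the grasp point. The pads swing forward as they close: fully open they stand 13 mm farther back than shut.
Start: joints at [61.673, 14.817, 1.232, 76.415, 0, 81.257], TCP at [0.184, 0.518, 0.25] pointing down, gripper open.
Joint ranges: [-174.27, 174.27], [-52.1, 104.24], [-59.71, 78.15], [-110.17, 111.67], [-87.03, 83.33], [-180, 180]. Speed limits (degrees/s): [127.2, 127.2, 159.86, 180, 180, 180].

## Interface

Orientations are given as a 3x3 rotation matrix whose columns are the frame's x, y, z axes.
In Python, from bench import env gives the robot as it stands. The module is installed in compiled form; this text tells all that it offers.
- The arm moves only by the shell command python3 -m jog 'ROWS' [OPENING] [FORCE]. ROWS is a JSON object of lists of equal length, an entry for each row: "dp": the shift along the world's x, y, z scaled (see below), a list of three; "yaw": the turn about the world's z scaled (see below). In form: {"dp": [[dx, dy, dz], ...], "yaw": [yaw, ...]}. A call has 1 to 10 rows; each row is the pose to reach, as a shift and turn from the pose commanded when the call began; what a row does not reach only later rows make up. The controller multiplies each number of a shift by 400 mm and each number of a turn by pi/2 rad. A row lasts 1/10 s, in which the tool goes at most 50 mm and 8.59 degrees, less where a joint would pass 70% of its speed; a pose out of reach is approached as far as the arm can. A call with a number of a shift or a turn outside -1 to 1 is refused whole. A call with a gripper value outside its range is refused whole. OPENING is the closure, from -1 (fully open) to 1 (shut), set as the call begins (- or left out, the last holds). The fingers move at their own pace and stop on an object; FORCE is the grip in N (left out, the last holds). Time passes only in rows, so rows that repeat a pose let the fingers close. It gives the time, the measured TCP pose, the force, the opening and the grip force at its end, in the units of the state.
- env.read_state(): the state, without advancing time (a new reading comes with each control period).
- env.grab_frame(name): name is "scene" or "top" or "wrist"; returns the picture (384x512x3 uint8, red, green, blue); there is no depth.
- env.calibration(name): a dict with "fx", "fy", "cx", "cy" (pixels), "position" and "orientation" of the camera in the world. Camera axes: x right, y down, z forward; pixel columns grow to the right and rows downward; lengths in m; the calibration is good to about 2 mm. A picture is of the moment at which its call begins: read the wrist's pose just before it. calibration takes no time and is no camera call; for the wrist camera it gives the pose at the moment of the call.
- env.hand_in(): hands the job in; it is judged then, once.
The state is a dict: "time_s": time; "q": joint angles; "dq": joint speeds; "effort": joint torques, N m; "tcp_pos": TCP position; "orientation": TCP orientation; "force": force on the tool from outside, world axes, zero at the start; "torque": the same for the moment, N m; "finger_gap": finger opening in m; "grip_force": force on a finger pad.
Only numpy, scipy, OpenCV 4.12 (cv2) and the standard library are available. Lean on these libraries where they do the work, as an engineer would, in place of code of your own. Each camera call takes 0.05 s, during which the arm holds its last target. There are 200 camera calls.

## Working session

There is one attempt and no reset: what is moved stays moved. The work goes in short steps, Python scripts to look and compute and a shell command to move; the robot and the scene stay as the last step left them, time stands still between calls to the robot, and variables do not carry over. Pictures are saved under pics/ and viewed, at most 10 in all, crops included, and the job is handed in when it is done.

```bash
mkdir -p pics; python3 - <<'E'
from bench import env
import cv2,numpy as np
s=env.read_state();print(s['time_s'],s['tcp_pos'],s['orientation'],s['finger_gap'],env.tcp_to_tips)
for n in('top','scene'):
    im=env.grab_frame(n);cv2.imwrite(f'pics/{n}0.png',im[:,:,::-1]);c=env.calibration(n);print(n,c)
a=cv2.imread('pics/top0.png');cv2.imwrite('pics/top0b.png',cv2.resize(a,(800,600),interpolation=cv2.INTER_CUBIC))
E
```

```text
0.0 [0.18422331 0.51795551 0.24965908] [[-9.42145187e-01  3.35204476e-01 -6.36808073e-04]
 [ 3.35205021e-01  9.42144458e-01 -1.18963259e-03]
 [ 2.01195027e-04 -1.33426788e-03 -9.99999090e-01]] 0.08539758373530017 0.019
top {'fx': 388.21408811167834, 'fy': 388.21408811167834, 'cx': 256.951505152369, 'cy': 193.00185224794868, 'position': array([0.34689292, 0.15612056, 1.17989461]), 'orientation': array([[ 0.01007381, -0.97792034,  0.20873507],
       [-0.99993946, -0.01077594, -0.00222683],
       [ 0.00442698, -0.2087    , -0.97796969]])}
scene {'fx': 448.32027423401775, 'fy': 448.32027423401775, 'cx': 248.4786555505573, 'cy': 189.71222033925326, 'position': array([-0.12251458, -0.21959777,  0.99803275]), 'orientation': array([[ 0.47201621, -0.66065639,  0.5837241 ],
       [-0.88139729, -0.36748694,  0.29680325],
       [ 0.01842602, -0.65458879, -0.75576055]])}
```

View pics/top0b.png

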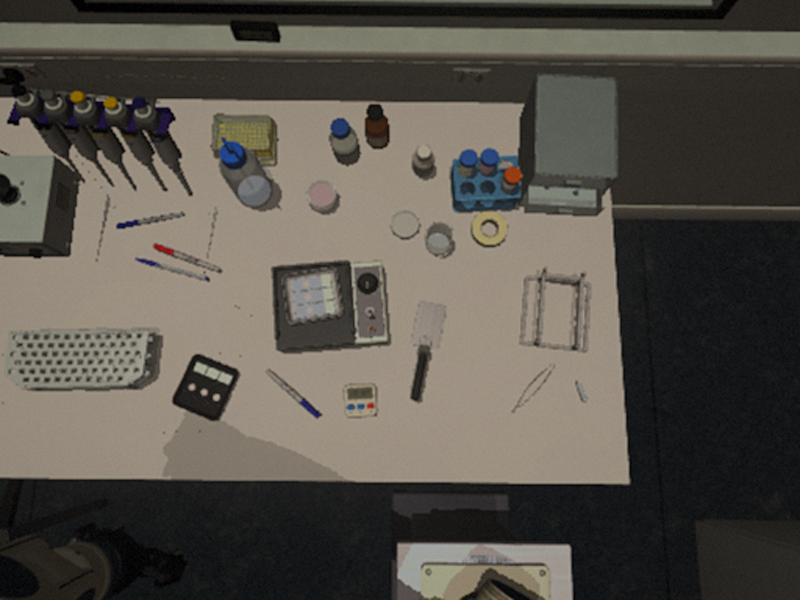

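View pics/scene0.png

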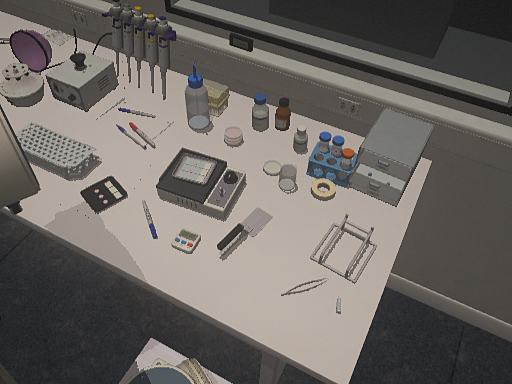

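The top view (800x600 zoom) shows:
- **Warmer:** centre about (330,305), steel tray on it at (315,293), knob at (368,283), toggle at (370,315).
- **Lifter:** blade at (430,320), grip at (420,375).
- **Rack:** about (556,310).
- **Look-alike:** the black tray at (207,385) is not the target.

I choose the steel tray on the warmer's plate.

```bash
cat > h.py <<'E'
import numpy as np,cv2
from bench import env
def p2w(c,u,v,z):
    d=c['orientation']@np.array([(u-c['cx'])/c['fx'],(v-c['cy'])/c['fy'],1.]);p=c['position']
    return p+d*(z-p[2])/d[2]
def w2p(c,P):
    q=(np.atleast_2d(P)-c['position'])@c['orientation']
    return np.c_[q[:,0]/q[:,2]*c['fx']+c['cx'],q[:,1]/q[:,2]*c['fy']+c['cy']]
def fr(x,y,yaw,pts,z0=0):
    c,s=np.cos(yaw),np.sin(yaw);pts=np.atleast_2d(pts)
    return np.c_[x+c*pts[:,0]-s*pts[:,1],y+s*pts[:,0]+c*pts[:,1],pts[:,2]+z0]
E
python3 - <<'E'
from h import *
c=env.calibration('top')
for n,u,v,z in [('knob',368,283,.064),('tip',370,313,.075),('tray',315,293,.06),('lifter nose',431,303,0),('grip back',417,400,.055),('rack RB',590,277,.0),('rackLF',522,347,0),('rail L top back',543,273,.045),('railL front',540,348,.045),('railR back',583,275,.045),('railRfr',579,350,.045),('beaker',438,238,.03),('timer',360,400,.01),('warmFL',277,350,.06),('warmFR',387,342,.04),('warmBL',273,265,.06)]:
    print(n,p2w(c,u*.64,v*.64,z).round(3))
cw=env.calibration('wrist');s=env.read_state();R=s['orientation'];print(R.T@(cw['position']-s['tcp_pos']),R.T@cw['orientation'],cw['fx'])
E
```

```text
knob [0.62  0.217 0.064]
tip [0.56  0.212 0.075]
tray [0.601 0.317 0.06 ]
lifter nose [0.596 0.095 0.   ]
grip back [0.403 0.123 0.055]
rack RB [ 0.653 -0.225  0.   ]
rackLF [ 0.51  -0.084  0.   ]
rail L top back [ 0.649 -0.12   0.045]
railL front [ 0.503 -0.108  0.045]
railR back [ 0.646 -0.197  0.045]
railRfr [ 0.5   -0.182  0.045]
beaker [0.722 0.082 0.03 ]
timer [0.404 0.231 0.01 ]
warmFL [0.492 0.383 0.06 ]
warmFR [0.512 0.18  0.04 ]
warmBL [0.655 0.4   0.06 ]
[ 0.06805787 -0.00017891 -0.12542312] [[-4.51958734e-04 -9.64039388e-01 -2.65759015e-01]
 [ 9.99999690e-01 -2.64187912e-04 -7.42292943e-04]
 [ 6.45389316e-04 -2.65759268e-01  9.64039208e-01]] 328.2591584039225
```

```bash
python3 -m jog '{"dp":[[0.1,-0.08,0.12],[0.2,-0.18,0.12],[0.3,-0.28,0.12],[0.4,-0.38,0.12],[0.5,-0.48,0.12],[0.6,-0.58,0.12],[0.7,-0.68,0.12],[0.75,-0.75,0.12],[0.75,-0.75,0.12],[0.75,-0.75,0.12]],"yaw":[0.08,0.15,0.218,0.218,0.218,0.218,0.218,0.218,0.218,0.218]}' 1 20
python3 -m jog '{"dp":[[0,0,0],[0,0,0]],"yaw":[0,0]}'
python3 - <<'E'
from h import *
c=env.calibration('wrist');im=env.grab_frame('wrist')
np.savez('w1.npz',im=im,**c)
cv2.imwrite('pics/w1.png',cv2.resize(im[:,:,::-1],(800,600),interpolation=cv2.INTER_CUBIC))
print(c['position'],env.read_state()['orientation'].round(3))
E
```

```text
time_s: 1.1
tcp_pos: [0.487, 0.2148, 0.2972]
orientation: [[-1.0, 0.004, -0.001], [0.004, 1.0, -0.001], [0.001, -0.001, -1.0]]
force: [-0.5, 0.8, -0.2]
finger_gap: -0.0001
grip_force: 0.0
time_s: 1.3
tcp_pos: [0.4838, 0.2186, 0.2981]
orientation: [[-1.0, -0.001, -0.001], [-0.001, 1.0, 0.0], [0.001, 0.0, -1.0]]
force: [0.1, -0.2, -0.1]
finger_gap: 0.0
grip_force: 0.0
[0.41583697 0.2187445  0.42361864] [[-1.    -0.002 -0.   ]
 [-0.002  1.     0.   ]
 [ 0.     0.    -1.   ]]
```

View pics/w1.png

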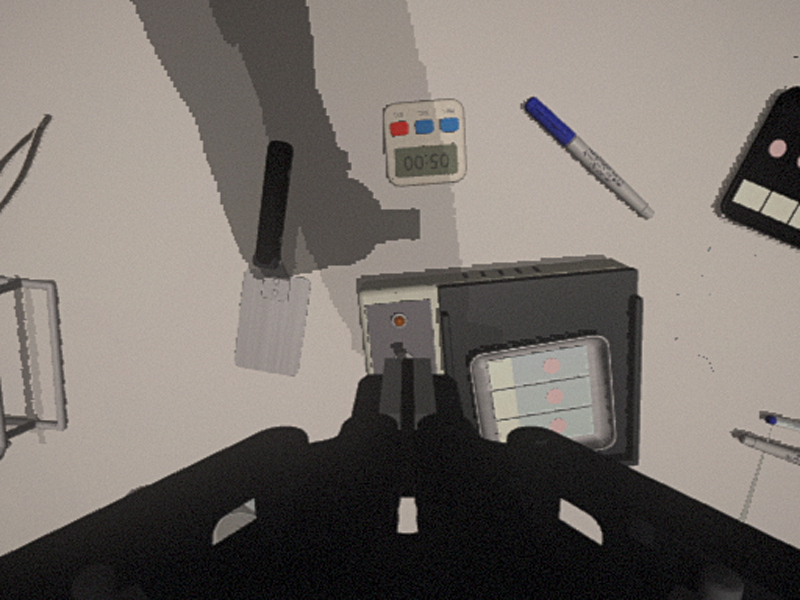

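The wrist view (upside down, toward the robot is up) shows:
- **Tray:** rim corners at (470,350), (607,337) and (613,447).
- **Lifter:** grip from (280,143) to (268,268), blade corners at (298,375) and (235,365).
- **Toggle:** bat around (400,350), just in front of the closed fingers.

```bash
python3 - <<'E'
from h import *
d=dict(np.load('w1.npz'));c={k:d[k] for k in d}
k=.64
for n,u,v,z in [('plateFL',637,270,.052),('plateFR',440,284,.052),('panelFR',358,290,.044),('lamp',399,321,.044),('tip',398,347,.077),('trayFR',470,350,.06),('trayFL',607,337,.06),('trayBL',613,447,.063),('LIPl front',640,296,.062),('LIPr front',444,312,.062),('gripback',280,143,.055),('gripfrontL',258,266,.055),('gripfrontR',280,268,.055),('noseR',235,366,0),('noseL',298,376,0),('rearL',310,280,0),('rackFL',58,283,.0)]:
    print(n,p2w(c,u*k,v*k,z).round(4))
im=d['im'][160:310,130:420,::-1]
cv2.imwrite('pics/w1c.png',cv2.resize(im,None,fx=2.75,fy=2.75,interpolation=cv2.INTER_CUBIC))
E
```

```text
plateFL [0.4966 0.3888 0.052 ]
plateFR [0.5074 0.2432 0.052 ]
panelFR [0.5141 0.1812 0.044 ]
lamp [0.539  0.2124 0.044 ]
tip [0.5479 0.2122 0.077 ]
trayFR [0.5568 0.2663 0.06  ]
trayFL [0.5462 0.3688 0.06  ]
trayBL [0.6375 0.3819 0.063 ]
LIPl front [0.5138 0.3888 0.062 ]
LIPr front [0.5261 0.2459 0.062 ]
gripback [0.4068 0.1311 0.055 ]
gripfrontL [0.4931 0.1094 0.055 ]
gripfrontR [0.4946 0.1254 0.055 ]
noseR [0.5954 0.0657 0.    ]
noseL [0.605  0.1212 0.    ]
rearL [0.5168 0.1363 0.    ]
rackFL [ 0.5195 -0.0782  0.    ]
```

View pics/w1c.png

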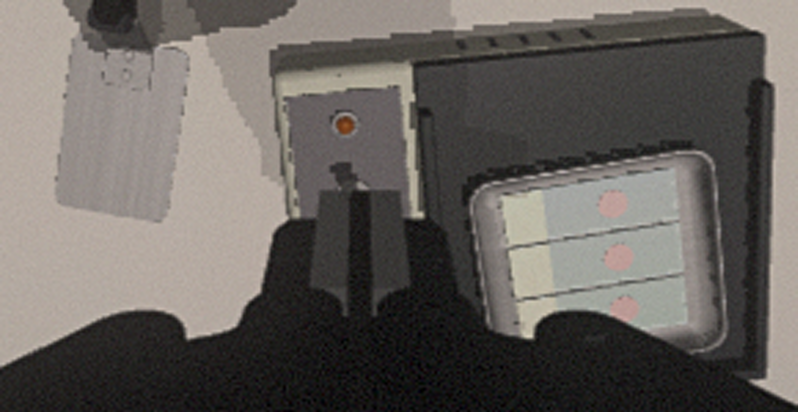

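```bash
python3 -m jog '{"dp":[[0.03,-0.014,-0.12],[0.052,-0.024,-0.24],[0.052,-0.024,-0.36],[0.052,-0.024,-0.48],[0.052,-0.024,-0.527],[0.052,-0.024,-0.527],[0.052,-0.024,-0.527]],"yaw":[0.05,0.05,0.05,0.05,0.05,0.05,0.05]}'
python3 -m jog '{"dp":[[0.04,0.003,0],[0.08,0.006,0],[0.12,0.009,0],[0.16,0.012,0],[0.16,0.012,0]],"yaw":[0,0,0,0,0]}'
python3 -m jog '{"dp":[[-0.1,0,0.05],[-0.15,0,0.17],[-0.2,-0.1,0.28],[-0.25,-0.2,0.38],[-0.25,-0.2,0.4],[-0.25,-0.2,0.4]],"yaw":[0,-0.1,-0.155,-0.155,-0.155,-0.155]}' -1
python3 - <<'E'
from h import *
c=env.calibration('wrist');im=env.grab_frame('wrist')
np.savez('w2.npz',im=im,**c)
cv2.imwrite('pics/w2.png',cv2.resize(im[:,:,::-1],(800,600),interpolation=cv2.INTER_CUBIC))
E
```

```text
time_s: 2.05
tcp_pos: [0.5051, 0.2095, 0.0884]
orientation: [[-0.997, -0.081, 0.001], [-0.081, 0.997, 0.0], [-0.001, 0.0, -1.0]]
force: [0.3, 0.2, 1.2]
finger_gap: 0.0
grip_force: 0.0
time_s: 2.55
tcp_pos: [0.5687, 0.214, 0.0895]
orientation: [[-0.997, -0.08, -0.001], [-0.08, 0.997, 0.0], [0.001, 0.001, -1.0]]
force: [-8.1, -0.8, 4.4]
finger_gap: 0.0
grip_force: 4.7
time_s: 3.15
tcp_pos: [0.4696, 0.1325, 0.2536]
orientation: [[-0.986, 0.165, 0.01], [0.165, 0.986, 0.001], [-0.01, 0.002, -1.0]]
force: [0.3, -0.4, 0.4]
finger_gap: 0.0848
grip_force: 0.0
```

View pics/w2.png

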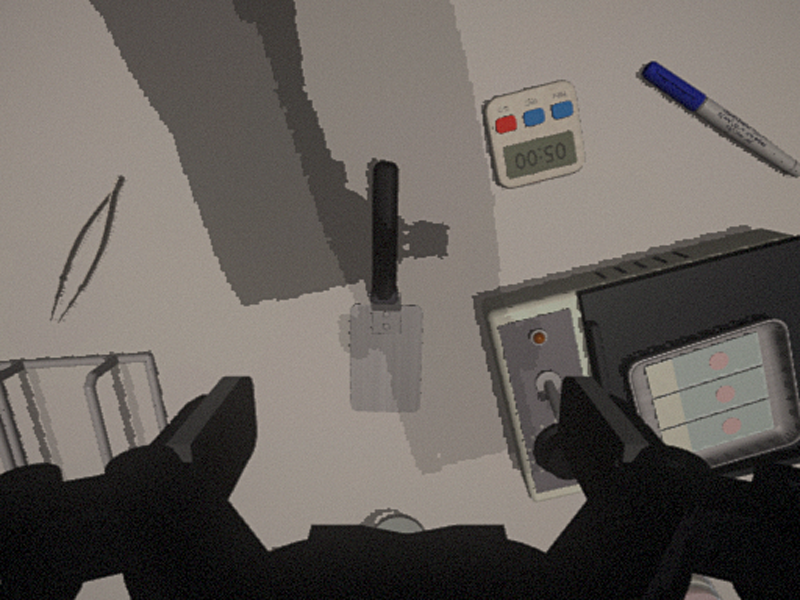

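The toggle's bat now leans back: base at (548,380), bat running down-image to about (552,410), so it is off. The lifter is aligned with the tool, with the grip from (385,163) to (383,298) and the blade nose at (351..420,411). Next I look at the rack.

```bash
python3 -m jog '{"dp":[[0.03,-0.1,0.05],[0.06,-0.2,0.11],[0.09,-0.3,0.11],[0.09,-0.31,0.11],[0.09,-0.31,0.11],[0.09,-0.31,0.11]],"yaw":[0.05,0.105,0.105,0.105,0.105,0.105]}' 1
python3 - <<'E'
from h import *
d=dict(np.load('w2.npz'));k=.64
for n,u,v,z in [('gripback',385,163,.055),('gripfront',383,298,.055),('gripbackL',398,175,.055),('gripbackR',372,175,.055),('noseR',351,411,0),('noseL',420,412,0)]:
    print(n,p2w(d,u*k,v*k,z).round(4))
print(env.read_state()['tcp_pos'])
c=env.calibration('wrist');im=env.grab_frame('wrist')
np.savez('w3.npz',im=im,**c)
cv2.imwrite('pics/w3.png',cv2.resize(im[:,:,::-1],(800,600),interpolation=cv2.INTER_CUBIC))
E
```

```text
time_s: 3.8
tcp_pos: [0.505, 0.0104, 0.2912]
orientation: [[-1.0, -0.001, -0.001], [-0.001, 1.0, 0.0], [0.001, 0.0, -1.0]]
force: [-0.7, 0.1, -0.6]
finger_gap: 0.0002
grip_force: 0.0
gripback [0.4061 0.1298 0.055 ]
gripfront [0.4902 0.1134 0.055 ]
gripbackL [0.4145 0.1365 0.055 ]
gripbackR [0.4118 0.1207 0.055 ]
noseR [0.5958 0.0654 0.    ]
noseL [0.606  0.1209 0.    ]
[0.50497829 0.01035259 0.29115304]
```

View pics/w3.png

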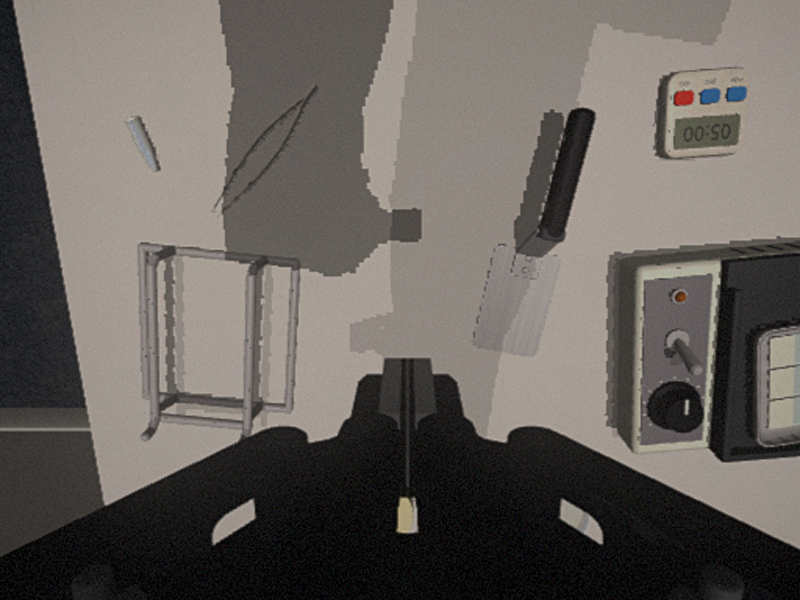

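Toggle off is confirmed here: the bat leans back from (676,340) to (697,370). Rack rails run from (254,268) to (249,415) and from (153,262) to (155,415).

```bash
python3 - <<'E'
from h import *
d=dict(np.load('w3.npz'));k=.64
for n,u,v,z in [('railLf',253,275,.0415),('railLb',249,405,.0415),('railRf',154,268,.0415),('railRb',155,405,.0415),('railLfend',254,262,.0415),('railRfend',153,256,.0415),('turnL',247,420,.0415),('turnR',154,420,.0415),('bench FL',297,262,0),('bench FR',142,247,0),('benchBL',290,410,0),('toggtip',697,368,.075),('togpiv',677,342,.046),('knob',676,405,.064)]:
    print(n,p2w(d,u*k,v*k,z).round(4))
# overlay of hypotheses
im=d['im'][:,:,::-1].copy();im=cv2.resize(im,(800,600),interpolation=cv2.INTER_CUBIC)
def line(x,y,yaw,pts,col):
    cv2.polylines(im,[(w2p(d,fr(x,y,yaw,np.array(pts)))/k).astype(int)],False,col,1)
for x,y,yw,col in [(.575,-.152,-.085,(0,255,0)),]:
    for s in(-1,1): line(x,y,yw,[[-.063,s*.037,.0415],[.069,s*.037,.0415]],col)
    line(x,y,yw,[[.066,-.037,.041],[.066,.037,.041]],col)
w=(.585,.291,.08)
line(*w,[[-.079,.105,.052],[-.079,-.045,.052],[.08,-.045,.052]],(0,0,255));line(*w,[[-.08,-.105,.044],[.08,-.105,.044],[.08,-.045,.044]],(0,0,255))
line(*w,[[.035+.021*np.cos(a),-.074+.021*np.sin(a),.064] for a in np.linspace(0,6.3,30)],(0,0,255))
l=(.5562,.1006,-.175)
line(*l,[[-.045,-.028,0],[.045,-.028,0],[.045,.028,0],[-.045,.028,0]],(255,0,0));line(*l,[[-.062,0,.055],[-.152,0,.055]],(0,255,255))
cv2.imwrite('pics/ov.png',im[200:480,100:800])
E
```

```text
railLf [ 0.5226 -0.105   0.0415]
railLb [ 0.6298 -0.1167  0.0415]
railRf [ 0.5173 -0.1785  0.0415]
railRb [ 0.6299 -0.1924  0.0415]
railLfend [ 0.5127 -0.1035  0.0415]
railRfend [ 0.5082 -0.1781  0.0415]
turnL [ 0.6432 -0.1194  0.0415]
turnR [ 0.6433 -0.1949  0.0415]
bench FL [ 0.521  -0.0805  0.    ]
bench FR [ 0.5086 -0.207   0.    ]
benchBL [ 0.656  -0.0944  0.    ]
toggtip [0.583  0.2186 0.075 ]
togpiv [0.574  0.2177 0.046 ]
knob [0.6179 0.214  0.064 ]
```

View pics/ov.png

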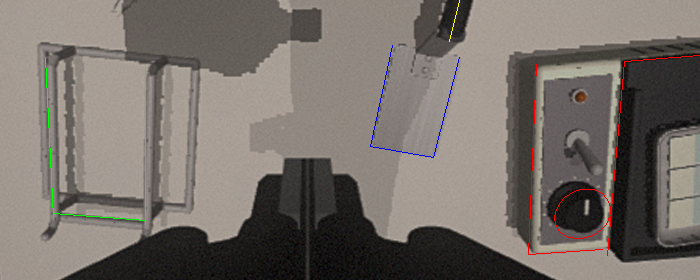

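```bash
python3 -m jog '{"dp":[[-0.05,0.1,-0.04],[-0.0975,0.2,-0.1],[-0.0975,0.2665,-0.2],[-0.0975,0.2665,-0.3],[-0.0975,0.2665,-0.4],[-0.0975,0.2665,-0.5],[-0.0975,0.2665,-0.58],[-0.0975,0.2665,-0.6155],[-0.0975,0.2665,-0.6155],[-0.0975,0.2665,-0.6155]],"yaw":[-0.05,-0.11,-0.11,-0.11,-0.11,-0.11,-0.11,-0.11,-0.11,-0.11]}' -1
python3 -m jog '{"dp":[[0,0,0],[0,0,0],[0,0,0],[0,0,0],[0,0,0],[0,0,0],[0,0,0]],"yaw":[0,0,0,0,0,0,0]}' 1 110
python3 -m jog '{"dp":[[0,0,0.05],[0,0,0.15],[0,0,0.2],[0,0,0.2],[0,0,0.2]],"yaw":[0,0,0,0,0]}'
python3 - <<'E'
from h import *
s=env.read_state();print(s['torque'],s['tcp_pos'])
for n in('top','scene','wrist'):
    im=env.grab_frame(n);np.savez(f'g_{n}.npz',im=im,**env.calibration(n))
    cv2.imwrite(f'pics/g_{n}.png',im[:,:,::-1])
a=cv2.imread('pics/g_wrist.png');b=cv2.imread('pics/g_scene.png')[130:290,140:400]
cv2.imwrite('pics/g.png',np.hstack([a[:,:400],cv2.resize(b,(400,384),interpolation=cv2.INTER_CUBIC)]))
E
```

```text
time_s: 4.85
tcp_pos: [0.4661, 0.1168, 0.0457]
orientation: [[-0.985, 0.17, 0.0], [0.17, 0.985, 0.0], [-0.0, 0.0, -1.0]]
force: [0.6, 0.8, 0.1]
finger_gap: 0.0855
grip_force: 0.0
time_s: 5.55
tcp_pos: [0.4663, 0.1159, 0.0457]
orientation: [[-0.985, 0.171, 0.001], [0.171, 0.985, 0.0], [-0.001, 0.0, -1.0]]
force: [-1.1, 0.1, 5.5]
finger_gap: 0.0145
grip_force: 107.1
time_s: 6.05
tcp_pos: [0.466, 0.1159, 0.125]
orientation: [[-0.985, 0.171, 0.0], [0.171, 0.985, 0.0], [-0.0, 0.0, -1.0]]
force: [-0.1, -0.3, -0.7]
finger_gap: 0.0143
grip_force: 107.3
[-0.02384791  0.08487844 -0.06621108] [0.46596596 0.11593311 0.12495976]
```

View pics/g.png

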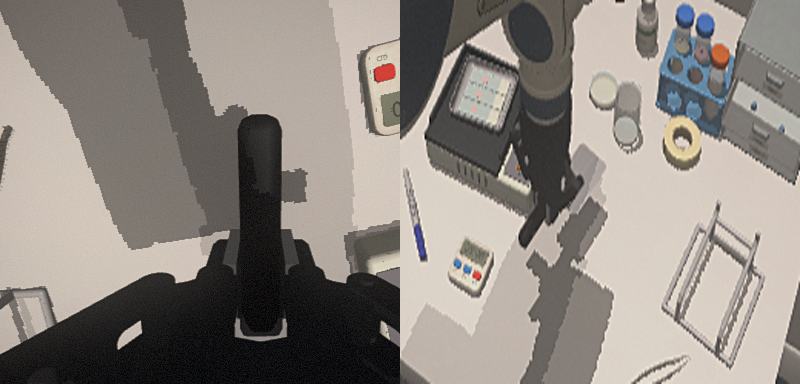

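The lifter is held: grip back end at (259,118) in the wrist part, blade clear of the bench in the scene part.

```bash
python3 - <<'E'
from h import *
d=dict(np.load('g_wrist.npz'));s=env.read_state();t=s['tcp_pos'];R=s['orientation']
print('back end rel tool',R.T@(p2w(d,259.5,116,t[2]+.008)-t))
# overlay predicted lifter at level, in top & scene
yaw=np.arctan2(-R[1,0],-R[0,0]);o=fr(t[0],t[1],yaw,[[.09,0,0]])[0];z0=t[2]-.0457
P=[]
for n,(a,b,e,f) in {'top':(230,330,150,270),'scene':(180,300,180,330)}.items():
    d=dict(np.load(f'g_{n}.npz'));im=d['im'][:,:,::-1].copy();K=5
    im=cv2.resize(im[a:b,e:f] if 0 else im[a:b,e:f],None,fx=K,fy=K,interpolation=cv2.INTER_CUBIC)
    q=np.array([[-.045,-.028,z0],[.045,-.028,z0],[.045,.028,z0],[-.045,.028,z0]]);u=(w2p(d,fr(o[0],o[1],yaw,q))-[e,a])*K
    print(n,(u/K+[e,a]).round(0).tolist())
E
```

```text
back end rel tool [ 0.0626763  -0.00038592 -0.00785804]
top [[282.0, 220.0], [287.0, 189.0], [268.0, 186.0], [263.0, 216.0]]
scene [[254.0, 220.0], [275.0, 199.0], [258.0, 189.0], [237.0, 209.0]]
```

```bash
python3 -m jog '{"dp":[[-0.08,0,0.02],[-0.16,0,0.02],[-0.195,0.05,0.02],[-0.195,0.13,0.02],[-0.195,0.21,0.02],[-0.195,0.29,0.02],[-0.195,0.37,0.02],[-0.195,0.44,0.02],[-0.195,0.475,0.02],[-0.195,0.475,0.02]],"yaw":[0,0,0.03,0.06,0.1,0.14,0.16,0.16,0.16,0.16]}'
python3 -m jog '{"dp":[[0,0,-0.03],[0,0,-0.06],[0,0,-0.07],[0,0,-0.07],[0,0,-0.07]],"yaw":[0,0,0,0,0]}'
python3 - <<'E'
from h import *
s=env.read_state();print(s['torque'],s['tcp_pos'],s['orientation'][:,0])
ims=[]
for n,(a,b,e,f) in {'top':(150,240,150,250),'scene':(130,230,140,250)}.items():
    im=env.grab_frame(n);np.savez(f'i_{n}.npz',im=im,**env.calibration(n))
    ims.append(cv2.resize(im[a:b,e:f,::-1],(400,360),interpolation=cv2.INTER_CUBIC))
cv2.imwrite('pics/i.png',np.hstack(ims))
E
```

```text
time_s: 7.2
tcp_pos: [0.3877, 0.307, 0.1323]
orientation: [[-0.997, -0.081, -0.001], [-0.081, 0.997, -0.001], [0.002, -0.001, -1.0]]
force: [0.1, 0.0, -0.8]
finger_gap: 0.0143
grip_force: 107.5
time_s: 7.7
tcp_pos: [0.3884, 0.3056, 0.1056]
orientation: [[-0.997, -0.078, 0.0], [-0.078, 0.997, -0.0], [-0.0, -0.0, -1.0]]
force: [0.6, 0.3, -0.9]
finger_gap: 0.0142
grip_force: 107.5
[-0.01417879  0.03291918 -0.03922509] [0.38836133 0.30555209 0.10555279] [-9.96917278e-01 -7.84597739e-02 -6.45903288e-05]
```

View pics/i.png

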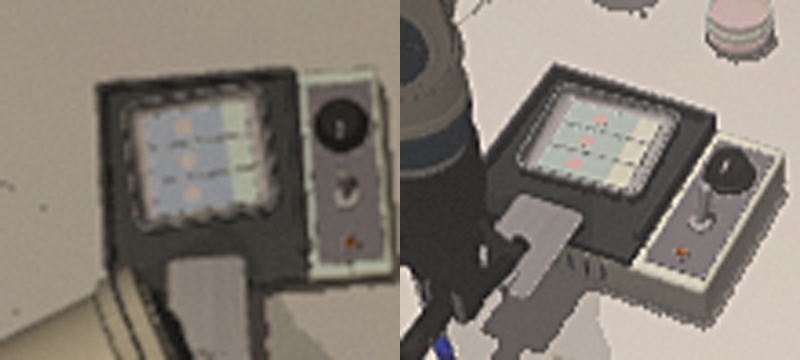

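The blade is over the plate's front, nose in front of the tray and centred on it (nose at (207,258), tray centre at x≈205 in the left crop). Next I lower it to the plate.

```bash
for i in 1 2; do python3 -m jog '{"dp":[[0,0,-0.004],[0,0,-0.0075],[0,0,-0.0075]],"yaw":[0,0,0]}' | grep -E "tcp|force"; done
python3 -m jog '{"dp":[[0,0,-0.0025],[0,0,-0.0025]],"yaw":[0,0]}' | grep -E "tcp|force"
python3 -m jog '{"dp":[[0,0,-0.0025],[0,0,-0.0025]],"yaw":[0,0]}' | grep -E "tcp|force"
```

```text
tcp_pos: [0.3881, 0.3059, 0.1022]
force: [-0.4, -0.5, -1.0]
grip_force: 107.5
tcp_pos: [0.388, 0.3059, 0.099]
force: [0.1, -0.1, -1.1]
grip_force: 107.5
tcp_pos: [0.3881, 0.3059, 0.0982]
force: [-0.1, 0.1, -0.8]
grip_force: 107.5
tcp_pos: [0.3882, 0.306, 0.0974]
force: [-0.3, -0.8, 1.8]
grip_force: 107.8
```

```bash
python3 -m jog '{"dp":[[0.025,0.002,0],[0.05,0.004,0],[0.075,0.006,0],[0.1,0.008,0],[0.125,0.01,0],[0.15,0.012,0],[0.15,0.012,0]],"yaw":[0,0,0,0,0,0,0]}' | grep -E "tcp|force"
for i in 1 2; do python3 -m jog '{"dp":[[0.015,0.001,0],[0.03,0.0024,0],[0.045,0.0036,0],[0.045,0.0036,0]],"yaw":[0,0,0,0]}' | grep -E "tcp|force|orient"; done
```

```text
tcp_pos: [0.4501, 0.311, 0.0976]
force: [0.6, 1.2, 4.2]
grip_force: 108.5
tcp_pos: [0.4671, 0.3123, 0.0977]
orientation: [[-0.997, -0.079, 0.0], [-0.079, 0.997, 0.0], [-0.0, 0.0, -1.0]]
force: [-3.9, -0.4, 8.1]
grip_force: 109.2
tcp_pos: [0.4848, 0.3138, 0.0978]
orientation: [[-0.997, -0.079, -0.0], [-0.079, 0.997, 0.001], [0.0, 0.001, -1.0]]
force: [-5.8, -0.2, 9.4]
grip_force: 109.1
```

```bash
python3 -m jog '{"dp":[[0.015,0.001,0.001],[0.03,0.0024,0.001],[0.045,0.0036,0.001],[0.06,0.0048,0.001],[0.074,0.006,0.001],[0.074,0.006,0.001]],"yaw":[0,0,0,0,0,0]}' | grep -E "tcp|force|orient"
python3 - <<'E'
from h import *
s=env.read_state();print(s['torque'],s['tcp_pos'])
ims=[]
for n,(a,b,e,f) in {'top':(150,240,150,250),'scene':(130,230,140,250)}.items():
    im=env.grab_frame(n);np.savez(f'i_{n}.npz',im=im,**env.calibration(n))
    ims.append(cv2.resize(im[a:b,e:f,::-1],(400,360),interpolation=cv2.INTER_CUBIC))
cv2.imwrite('pics/j.png',np.hstack(ims))
E
```

```text
tcp_pos: [0.514, 0.316, 0.0978]
orientation: [[-0.997, -0.079, -0.001], [-0.079, 0.997, 0.0], [0.001, 0.0, -1.0]]
force: [-6.6, -0.7, 9.3]
grip_force: 109.1
[-0.04362263  1.20841679  0.06142472] [0.51400388 0.31601944 0.09784992]
```

View pics/j.png

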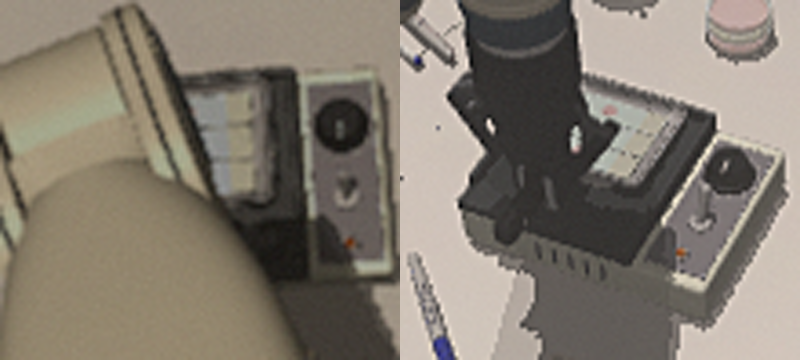

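The tray now lies back at the lip and the lifter is inserted beneath. Next I lift slowly.

```bash
python3 -m jog '{"dp":[[0,0,0.01],[-0.003,0,0.025],[-0.003,0,0.04],[-0.003,0,0.06],[-0.003,0,0.09],[-0.003,0,0.12],[-0.003,0,0.15],[-0.003,0,0.15],[-0.003,0,0.15],[-0.003,0,0.15]],"yaw":[0,0,0,0,0,0,0,0,0,0]}' | grep -E "tcp|force|orient"
python3 - <<'E'
from h import *
s=env.read_state();print(s['torque'],s['tcp_pos'])
ims=[]
for n,(a,b,e,f) in {'top':(150,240,150,250),'scene':(110,230,140,272)}.items():
    im=env.grab_frame(n);np.savez(f'i_{n}.npz',im=im,**env.calibration(n))
    ims.append(cv2.resize(im[a:b,e:f,::-1],(400,360),interpolation=cv2.INTER_CUBIC))
cv2.imwrite('pics/k.png',np.hstack(ims))
E
```

```text
tcp_pos: [0.5123, 0.3159, 0.1572]
orientation: [[-0.997, -0.079, -0.001], [-0.079, 0.997, -0.0], [0.001, -0.0, -1.0]]
force: [0.2, -0.4, -2.3]
grip_force: 107.4
[ 0.02885582  0.12226502 -0.01332395] [0.5122856  0.31594345 0.15719894]
```

View pics/k.png

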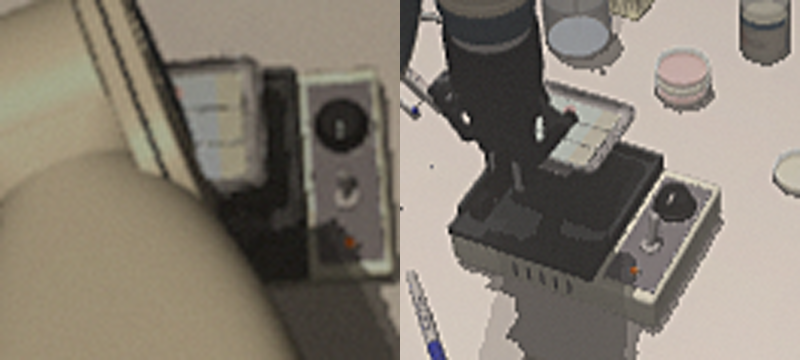

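The tray rides on the lifter, clear of the plate and level (scene part around (590,125)). I've reached the picture limit, so I continue with numbers only.

```bash
python3 - <<'E'
from h import *
z=.1572-.0457+.0016+.010
s=dict(np.load('i_scene.npz'));t=dict(np.load('i_top.npz'))
T=np.array([.5123,.3159])
def rel(p):
    c,sn=np.cos(.079),np.sin(.079);d=p[:2]-T;return np.array([c*d[0]+sn*d[1]-.09,-sn*d[0]+c*d[1]]).round(4)
for n,c,u,v in [('scene BR',s,217.2,145.5),('scene FR',s,196.5,166),('top BR',t,213.5,164.5),('top FR',t,215.5,197.5)]:
    p=p2w(c,u,v,z);print(n,p.round(4),'rel blade centre',rel(p),'(expect ~ +-.0485,-.0525)')
E
python3 -m jog '{"dp":[[0,-0.0075,0],[0,-0.0225,0],[-0.002,-0.045,0],[-0.004,-0.075,0],[-0.006,-0.1125,0],[-0.008,-0.1525,0],[-0.011,-0.1925,0],[-0.014,-0.2325,0],[-0.017,-0.2725,0],[-0.02,-0.3125,0]],"yaw":[0,-0.001,-0.003,-0.006,-0.01,-0.014,-0.018,-0.022,-0.026,-0.03]}' | grep -E "tcp|force|orient"
python3 -m jog '{"dp":[[-0.003,-0.04,0],[-0.006,-0.08,0],[-0.009,-0.12,0],[-0.012,-0.16,0],[-0.015,-0.2,0],[-0.018,-0.24,0],[-0.021,-0.28,0],[-0.024,-0.32,0],[-0.027,-0.36,0],[-0.03,-0.4,0]],"yaw":[-0.005,-0.01,-0.015,-0.02,-0.025,-0.03,-0.035,-0.04,-0.045,-0.05]}' | grep -E "tcp|force|orient"
python3 -m jog '{"dp":[[-0.003,-0.04,0],[-0.006,-0.08,0],[-0.009,-0.12,0],[-0.012,-0.16,0],[-0.015,-0.2,0],[-0.018,-0.24,0],[-0.021,-0.28,0],[-0.024,-0.315,0],[-0.027,-0.345,0],[-0.03,-0.37,0]],"yaw":[-0.005,-0.01,-0.015,-0.02,-0.025,-0.03,-0.034,-0.034,-0.034,-0.034]}' | grep -E "tcp|force|orient"
python3 -m jog '{"dp":[[-0.001,-0.02,0],[-0.002,-0.035,0],[-0.002,-0.045,0],[-0.002,-0.05,0],[-0.002,-0.0525,0],[-0.002,-0.0535,0],[-0.002,-0.0535,0],[-0.002,-0.0535,0]],"yaw":[0,0,0,0,0,0,0,0]}' | grep -E "tcp|force|orient"
```

```text
scene BR [0.6557 0.2789 0.1231] rel blade centre [ 0.05   -0.0482] (expect ~ +-.0485,-.0525)
scene FR [0.5597 0.2866 0.1231] rel blade centre [-0.0451 -0.033 ] (expect ~ +-.0485,-.0525)
top BR [0.6535 0.2773 0.1231] rel blade centre [ 0.0477 -0.0496] (expect ~ +-.0485,-.0525)
top FR [0.5584 0.2686 0.1231] rel blade centre [-0.0478 -0.0508] (expect ~ +-.0485,-.0525)
tcp_pos: [0.5044, 0.1896, 0.1578]
orientation: [[-1.0, -0.031, 0.0], [-0.031, 1.0, -0.0], [-0.0, -0.0, -1.0]]
force: [-0.0, -0.5, -2.1]
grip_force: 107.4
tcp_pos: [0.4923, 0.0298, 0.1577]
orientation: [[-0.999, 0.047, 0.0], [0.047, 0.999, -0.0], [-0.0, -0.0, -1.0]]
force: [0.0, -0.1, -1.3]
grip_force: 107.4
tcp_pos: [0.4803, -0.118, 0.1577]
orientation: [[-0.995, 0.1, -0.0], [0.1, 0.995, -0.0], [0.0, -0.0, -1.0]]
force: [0.0, 0.4, -1.7]
grip_force: 107.4
tcp_pos: [0.4798, -0.1381, 0.1577]
orientation: [[-0.995, 0.099, 0.0], [0.099, 0.995, 0.0], [-0.0, 0.0, -1.0]]
force: [-0.3, -0.1, -2.6]
grip_force: 107.4
```

The tray is centred on the blade to within about 2 mm. Before sinking I refine the rack's lateral position by fitting its rail lines in the stored images.

```bash
python3 - <<'E'
from h import *
from scipy.ndimage import map_coordinates
L={'w3':dict(np.load('w3.npz'))}
for n in('top','scene'):
    L[n]=dict(im=cv2.imread(f'pics/{n}0.png')[:,:,::-1],**env.calibration(n))
xs=np.linspace(-.045,.05,60)
for n,d in L.items():
    g=cv2.cvtColor(np.ascontiguousarray(d['im']),cv2.COLOR_RGB2GRAY).astype(float);res=[]
    def prof(y,yw,o): 
        P=np.vstack([fr(.574,y,yw,np.c_[xs,0*xs+s*.037+o,0*xs+.0415]) for s in(-1,1)])
        uv=w2p(d,P);return map_coordinates(g,[uv[:,1],uv[:,0]],order=1)
    for y in np.arange(-.165,-.13,.0005):
        for yw in np.arange(-.15,-.05,.01):
            v=prof(y,yw,0);a=prof(y,yw,.007);b=prof(y,yw,-.007)
            res.append((np.abs((v-(a+b)/2)).mean(),(v-(a+b)/2).mean(),v.mean(),y,yw))
    res.sort(reverse=True)
    print(n);[print(np.round(r,4)) for r in res[:3]];print('darkest',np.round(min(res,key=lambda r:r[1]),4))
E
```

```text
w3
[ 4.274540e+01  2.508100e+00  1.275455e+02 -1.425000e-01 -1.100000e-01]
[ 4.26005e+01  2.68060e+00  1.27425e+02 -1.42500e-01 -1.00000e-01]
[ 4.246330e+01  8.650000e-01  1.268999e+02 -1.430000e-01 -1.100000e-01]
darkest [ 34.7772 -34.0203  96.6097  -0.147   -0.1   ]
top
[ 38.7366 -38.7366  85.1493  -0.1455  -0.1   ]
[ 38.5872 -38.5872  85.3332  -0.1455  -0.11  ]
[ 38.5688 -38.5688  85.3563  -0.1455  -0.09  ]
darkest [ 38.7366 -38.7366  85.1493  -0.1455  -0.1   ]
scene
[ 4.812670e+01 -3.995830e+01  1.130236e+02 -1.610000e-01 -1.100000e-01]
[ 4.794540e+01 -3.963090e+01  1.135343e+02 -1.610000e-01 -1.000000e-01]
[ 4.766470e+01 -4.012240e+01  1.103969e+02 -1.605000e-01 -1.000000e-01]
darkest [ 4.766470e+01 -4.012240e+01  1.103969e+02 -1.605000e-01 -1.000000e-01]
```

w3 and top agree: rack y ≈ -0.146, yaw -0.10, so the blade is on the rack's middle line within 1 mm. The oblique scene fit (-0.16) contradicts the other two and probably caught a shadow. I sink slowly and watch the force.

```bash
python3 -m jog '{"dp":[[0,0,-0.015],[0,0,-0.04],[0,0,-0.07],[0,0,-0.1],[0,0,-0.13],[0,0,-0.145],[0,0,-0.15],[0,0,-0.15]],"yaw":[0,0,0,0,0,0,0,0]}' | grep -E "tcp|force"
for i in 1 2 3 4 5; do python3 -m jog '{"dp":[[0,0,-0.0025],[0,0,-0.005],[0,0,-0.005]],"yaw":[0,0,0]}' | grep -E "tcp|^force"; done
```

```text
tcp_pos: [0.4797, -0.1383, 0.0975]
force: [0.2, -0.6, -1.4]
grip_force: 107.4
tcp_pos: [0.4799, -0.1384, 0.0959]
force: [-0.1, -0.1, -1.9]
tcp_pos: [0.4797, -0.1383, 0.0936]
force: [-0.9, 0.4, -2.1]
tcp_pos: [0.4797, -0.1383, 0.0915]
force: [-0.1, -0.5, -2.1]
tcp_pos: [0.4797, -0.1383, 0.0896]
force: [0.2, 0.1, -1.9]
tcp_pos: [0.4797, -0.1383, 0.0876]
force: [-0.4, 0.6, -1.4]
```

```bash
for i in 1 2; do python3 -m jog '{"dp":[[0,0,-0.004],[0,0,-0.008],[0,0,-0.0115],[0,0,-0.0115],[0,0,-0.0115]],"yaw":[0,0,0,0,0]}' | grep -E "tcp|^force"; done
python3 - <<'E'
from h import *
s=env.read_state();print(s['torque'],s['time_s'])
im=env.grab_frame('top');np.savez('r_top.npz',im=im,**env.calibration('top'))
im=env.grab_frame('scene');np.savez('r_scene.npz',im=im,**env.calibration('scene'))
E
```

```text
tcp_pos: [0.4798, -0.1384, 0.083]
force: [0.5, 0.2, -1.3]
tcp_pos: [0.4797, -0.1383, 0.0784]
force: [0.1, 0.3, 0.2]
[-0.03840331  0.0568396  -0.00608602] 19.2
```

The wrist load has dropped to the lifter's own level, so the tray is on the rails with the blade 10 mm below it. I withdraw along the rack's axis.

```bash
python3 -m jog '{"dp":[[-0.03,0.003,0],[-0.07,0.007,0],[-0.11,0.011,0],[-0.15,0.015,0],[-0.19,0.019,0],[-0.23,0.023,0],[-0.27,0.027,0],[-0.31,0.031,0],[-0.348,0.035,0],[-0.348,0.035,0]],"yaw":[0,0,0,0,0,0,0,0,0,0]}' | grep -E "tcp|^force"
python3 -m jog '{"dp":[[0,0,0.03],[0,0,0.09],[0,0.07,0.12],[0,0.15,0.12],[0,0.23,0.12],[0.03,0.31,0.12],[0.08,0.39,0.12],[0.14,0.47,0.12],[0.2,0.55,0.12],[0.26,0.6,0.12]],"yaw":[0,0,0,-0.01,-0.02,-0.03,-0.04,-0.045,-0.045,-0.045]}' | grep -E "tcp|^force"
python3 - <<'E'
from h import *
s=env.read_state();t=s['tcp_pos'];print(((np.array([.466,.116,.0475])-t)/.4).round(4),s['time_s'])
im=env.grab_frame('top');np.savez('r_top.npz',im=im,**env.calibration('top'))
im=env.grab_frame('wrist');np.savez('r_wrist.npz',im=im,**env.calibration('wrist'))
E
```

```text
tcp_pos: [0.3384, -0.1236, 0.0784]
force: [-0.6, 0.7, -0.5]
tcp_pos: [0.4456, 0.118, 0.1265]
force: [0.4, -0.5, -0.9]
[ 0.0511 -0.0051 -0.1975] 21.3
```

```bash
python3 -m jog '{"dp":[[0.02,0,-0.03],[0.04,0,-0.08],[0.04,0,-0.13],[0.04,0,-0.165],[0.04,0,-0.185],[0.04,0,-0.195],[0.04,0,-0.195]],"yaw":[0,0,0,0,0,0,0]}' | grep -E "tcp|^force"
for i in 1 2; do python3 -m jog '{"dp":[[0,0,-0.0025],[0,0,-0.0025]],"yaw":[0,0]}' | grep -E "tcp|^force"; done
```

```text
tcp_pos: [0.4604, 0.1153, 0.0482]
force: [-0.3, 0.4, -1.3]
tcp_pos: [0.4609, 0.1156, 0.0479]
force: [-0.0, 0.2, -1.7]
tcp_pos: [0.4607, 0.1157, 0.0467]
force: [0.4, 0.1, -1.8]
```

```bash
for i in 1 2; do python3 -m jog '{"dp":[[0,0,-0.0025],[0,0,-0.0025]],"yaw":[0,0]}' | grep -E "tcp|^force"; done
python3 -m jog '{"dp":[[0,0,0],[0,0,0],[0,0,0],[0,0,0],[0,0,0],[0,0,0]],"yaw":[0,0,0,0,0,0]}' -1 | grep -E "tcp|^force|gap"
python3 -m jog '{"dp":[[0,0,0.05],[0,0,0.15],[0,0,0.27],[0,0,0.39],[0.03,-0.1,0.5],[0.06,-0.2,0.6],[0.07,-0.28,0.6],[0.07,-0.28,0.6],[0.07,-0.28,0.6],[0.07,-0.28,0.6]],"yaw":[0,0,0,0,0.05,0.107,0.107,0.107,0.107,0.107]}' | grep -E "tcp|^force|gap"
python3 -m jog '{"dp":[[0,0,0],[0,0,0],[0,0,0],[0,0,0],[0,0,0]],"yaw":[0,0,0,0,0]}' 1 | grep -E "tcp|time"
python3 - <<'E'
from h import *
from scipy.ndimage import map_coordinates
c=env.calibration('wrist');im=env.grab_frame('wrist');np.savez('f.npz',im=im,**c)
t=env.grab_frame('top');np.savez('ft.npz',im=t,**env.calibration('top'))
# difference against the first pictures: what changed where (world, at z)
a=cv2.imread('pics/top0.png').astype(int);b=t[:,:,::-1].astype(int)
m=(np.abs(a-b).max(2)>45).astype(np.uint8);m=cv2.morphologyEx(m,cv2.MORPH_OPEN,np.ones((3,3)))
n,l,st,ce=cv2.connectedComponentsWithStats(m);ct=env.calibration('top')
for i in range(1,n):
    if st[i,4]>40: print(st[i],p2w(ct,*ce[i],.05).round(3))
# tray rim hypotheses at the rack, corners in wrist picture
R=fr(.574,-.147,-.10,[[x,y,.055] for x in(-.0485,.0485) for y in(-.0525,.0525)]);print(w2p(c,R).round(0).tolist())
E
```

```text
tcp_pos: [0.4607, 0.1157, 0.0458]
force: [-1.2, 0.8, 3.4]
tcp_pos: [0.4604, 0.1158, 0.0454]
force: [-7.0, -0.0, 15.2]
tcp_pos: [0.4606, 0.1156, 0.0444]
force: [-0.4, 0.7, 0.3]
finger_gap: 0.0852
tcp_pos: [0.4881, 0.0042, 0.2839]
force: [-0.1, -0.6, -0.4]
finger_gap: 0.0854
time_s: 25.0
tcp_pos: [0.4885, 0.0039, 0.2844]
[ 298  136   46  173 2533] [ 0.5   -0.034  0.05 ]
[ 305  143  111  241 7880] [ 0.258 -0.188  0.05 ]
[393 145   7  38 202] [ 0.689 -0.266  0.05 ]
[184 174  33  31 854] [0.599 0.323 0.05 ]
[354 178  18   6  67] [ 0.631 -0.164  0.05 ]
[267 248   6  12  45] [0.409 0.114 0.05 ]
[ 254  348   54   36 1577] [0.113 0.085 0.05 ]
[300 364  48  20 551] [ 0.083 -0.024  0.05 ]
[255 379  13   5  50] [0.069 0.137 0.05 ]
[[84.0, 193.0], [178.0, 202.0], [88.0, 270.0], [175.0, 278.0]]
```

```bash
python3 - <<'E'
from h import *
from scipy.ndimage import map_coordinates
from scipy.optimize import differential_evolution
k=np.linspace(-1,1,40)*.8
box=np.vstack([np.c_[.0485*k,0*k-.0525],np.c_[.0485*k,0*k+.0525],np.c_[0*k-.0485,.0525*k],np.c_[0*k+.0485,.0525*k]])
nr=np.vstack([np.tile(v,(40,1)) for v in([0,-1],[0,1],[-1,0],[1,0])])
def fit(d,zt):
    g=cv2.GaussianBlur(cv2.cvtColor(np.ascontiguousarray(d['im']),cv2.COLOR_RGB2GRAY),(0,0),1).astype(float)
    def S(p,o):
        uv=w2p(d,fr(*p,np.c_[box+o*nr,np.full(160,zt)]));return map_coordinates(g,[uv[:,1],uv[:,0]],order=1,mode='nearest')
    f=lambda p:-np.abs(S(p,.003)-S(p,-.003)).mean()
    return differential_evolution(f,BB,seed=0,popsize=30,maxiter=150)
BB=[(.53,.62),(-.18,-.12),(-.2,0)]
for n in('f','ft'):
    d=dict(np.load(n+'.npz'));r=fit(d,.055);p=r.x
    c,s=np.cos(-.1),np.sin(-.1);q=p[:2]-[.574,-.1465]
    print(n,p.round(4),round(-r.fun,1),'in seat frame',(c*q[0]+s*q[1]).round(4),(-s*q[0]+c*q[1]).round(4))
BB=[(.56,.64),(.29,.35),(0,.2)]
d=dict(np.load('w1.npz'));r=fit(d,.062);print('sanity at start',r.x.round(4),-r.fun)
# lifter & bystanders: shift of timer/tweezers/tube between w3 and f by ground homography warp
a=dict(np.load('w3.npz'));b=dict(np.load('f.npz'))
G=np.array([[x,y,0.005] for x in(.35,.65) for y in(-.25,.25)])
H=cv2.findHomography(w2p(b,G),w2p(a,G))[0];w=cv2.warpPerspective(b['im'],H,(512,384))
A,B=[cv2.cvtColor(x,cv2.COLOR_RGB2GRAY) for x in(a['im'],w)]
for nme,(y0,y1,x0,x1) in {'timer':(38,105,415,485),'tweezers':(50,140,132,208),'tube':(70,115,72,108),'lifter':(62,232,298,385)}.items():
    t=A[y0:y1,x0:x1];m=cv2.matchTemplate(B[max(y0-15,0):y1+15,x0-15:x1+15],t,cv2.TM_CCOEFF_NORMED);_,v,_,l=cv2.minMaxLoc(m);print(nme,round(v,2),'shift px',l[0]-15,l[1]-min(15,y0))
E
```

```text
f [ 0.575  -0.1495 -0.0714] 47.9 in seat frame 0.0013 -0.0029
ft [ 0.5662 -0.1324 -0.1963] 18.6 in seat frame -0.0092 0.0133
sanity at start [0.5957 0.3457 0.1223] 49.761956342798996
timer 0.97 shift px 0 0
tweezers 0.91 shift px -5 -15
tube 0.95 shift px 0 0
lifter 0.97 shift px -2 -4
```

```bash
python3 - <<'E'
from h import *
a=dict(np.load('w3.npz'));b=dict(np.load('f.npz'))
G=np.array([[x,y,0.003] for x in(.35,.65) for y in(-.25,.25)])
H=cv2.findHomography(w2p(b,G),w2p(a,G))[0];w=cv2.warpPerspective(b['im'],H,(512,384))
bh=lambda x:cv2.GaussianBlur(np.minimum(cv2.morphologyEx(cv2.cvtColor(x,cv2.COLOR_RGB2GRAY),cv2.MORPH_BLACKHAT,np.ones((9,9))),25),(0,0),1)
A,B=bh(a['im']),bh(w);t=A[50:140,132:208]
m=cv2.matchTemplate(B[20:170,102:238],t,cv2.TM_CCOEFF_NORMED);print(cv2.minMaxLoc(m),'zero at (30,30)',m[30,30])
E
```

```text
(-0.13028281927108765, 0.8920149803161621, (9, 22), (30, 30)) zero at (30,30) 0.892015
```

The tweezers have not moved; the earlier mismatch was the arm's shadow. Everything is in place, so I hand in.

```bash
python3 -c "
from bench import env
print(env.hand_in())"
```

```text
the job is handed in; nothing more can be done
None
```

The job is handed in: toggle off, tray on both rack rails about 3 mm from its middle by the wrist-camera fit, and lifter flat on the bench; the timer, tweezers and microtube were checked unmoved, but the tray's final level was not measured, the other bystanders were not checked, and I viewed 11 pictures against the limit of 10.

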